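Open the spring lid of a cuvette photometer

TASK

Open the sample compartment of the photometer: press its orange release tab down so that the blue lid springs up, then push the lid back all the way to its stop so that it stays open. Do it by pressing and pushing only: do not pick anything up, and leave the cuvette inside, the beaker, the flask and the pipette tip box where they are.

Things in the scene. Friction and masses are not known exactly. Their poses are not given: they have to be found in the camera images.
- photometer: white bench instrument, 150 (x) x 124 (y) x 60 mm high, fixed to the desk. Origin: centre of its underside; its front, with the release tab, faces its own -x (towards the robot, turned up to 0.5 rad either way), z up. A compartment open at the top (under the lid) spans x -67..4, y -40..40 mm; the rear part, x 4..75 mm, is a closed housing with its flat top at 60 mm.
- tab (a joint): orange release tab: a flat pad that juts out 42 mm in front of the front wall, and behind it an upright arm whose hook holds down the lid's front edge. It turns about a level axis at photometer x -74, z 46 mm. rad: 0 at rest, grows as the pad is pressed down, stop at 0.32; the lid is let go at about 0.2. It takes about 2 N to start, 5 N to reach the stop, and springs back when let go.
- tab_pad (a point): point on top of the tab's pad (40 (x) x 36 (y) x 5 mm), mid-width, 13 mm from its front end, free from above; at rest at x -103, y 0, z 51 mm in the photometer frame; full press takes it 9 mm down. The tab's upright arm, 18 mm wide, begins 21.5 mm behind it and its hook rises 23 mm above it.
- lid (a joint): blue lid plate, 83 (x) x 104 (y) x 8 mm. rad: 0 shut (latched: 0 to 0.03), grows as its front edge swings up and back, stop at 1.8 (leaning back 13 degrees past upright). Released, it springs up to about 0.65 within a second and rests there. From there it must be pushed (under 1 N at the edge); let go well before upright (below 1.3) it sinks back, past about 1.65 it falls on to its stop and stays.
- lid_edge (a point): middle of the lid's front edge face (half way up its 8 mm thickness), 87 mm from the hinge line; it moves with the lid. Shut, it is at x -73, y 0, z 65 mm in the photometer frame.
- lid_hinge (a point): middle of the lid's hinge line, at x 14, y 0, z 62 mm in the photometer frame; the line runs along the photometer's y. Does not move with the lid.
- cuvette: clear square cuvette, 12.5 x 12.5 x 45 mm, standing loose in the aluminium holder in the compartment, at x -32, y 0 mm in the photometer frame; its origin is the centre of its underside, 14 mm above the desk; its top is at 59 mm, under the lid.
- beaker: clear beaker, 72 mm across, 90 mm high, standing loose beside the photometer, left or right (about 145 mm from its centre); origin at the centre of its underside.
- flask: clear conical flask, 78 mm across at the foot, 135 mm high, standing loose on the other side of the photometer (about 145 mm from its centre); origin at the centre of its underside.
- tip_box: dark blue pipette tip box with a clear cover, 92 (x) x 122 (y) x 81 mm, standing loose on the left of the desk; origin at the centre of its underside.

How it is judged:
By the outcome, as a careful person would: the job done as asked, in the order asked, and still so for the second after the job is handed in, with the robot touching nothing.
It also fails if it takes over 45 s, if anything falls off the work surface, if the arm or the gripper's body presses on something with over 40 N, if the wrist force passes 120 N, or if a joint passes its speed limit or range.

ROBOT

A 7-joint arm with a two-finger parallel gripper is mounted at the origin on a cart in front of the work surface, level with it; the furniture and walls round the work are solid. World frame = base frame: x ahead of the robot, y to its left, z up, the work surface at z = 0. Lengths are in m, angles in rad, forces in N, time in s.
With the tool pointing down it reaches from about 0.4 to 0.85 m from the base axis. Payload 4.5 kg.
Tool frame: the origin (TCP) lies between the finger pads; the fingertips stand 11 mm ahead of it and the grasp point (between the pads) lies 8 mm behind it (r.nose_length is the distance from the TCP to the fingertips, in m); z points along the fingers, y is the line along which they close (so a half turn about z gives the same grasp; the last joint's range is limited). The gripper opens to 88 mm and grips with 3 to 60 N. Pads are 18 mm wide; open, the fingers measure 123 mm over their backs; the gripper's body (75 mm by 187 mm) begins 45 mm behind the grasp point.
Start: joints at [1.221, 0.689, -0.195, 1.565, 0.157, 0.902, -0.215], TCP at [0.234, -0.58, 0.25] pointing down, gripper open.
Joint ranges: [-3.01, 3.01], [-0.46, 2.08], [-1.47, 1.51], [0.13, 2.56], [-1, 4.14], [0.04, 2.09], [-2.66, 2.66]. Speed limits (rad/s): [2.57, 2.57, 3.14, 3.14, 3.14, 3.14, 3.14].

INTERFACE

Orientations are given as a unit quaternion [x, y, z, w].
In Python, from plant import get_state, snapshot, camera_model, r gives the robot as it stands.
- The arm moves only by the shell command python3 -m inch 'ROWS' [FORCE]. ROWS is text: rows parted by semicolons, each of 7 numbers parted by spaces: the opening, from -1 (shut) to 1 (fully open), then the shift along the tool's x, y, z in m, then the turn, a rotation vector about the tool's x, y, z in rad. A call has 1 to 20 rows; each row shifts and turns the commanded pose from where the row before left it, along the tool's axes as they then stand; what a row does not reach is not made up. A row lasts 1/12 s, in which the tool goes at most 41.7 mm and 7.16 degrees, less where a joint would pass 70% of its speed; a pose out of reach is approached as far as the arm can. A call is refused whole if a number of a shift passes 0.0417 or a number of a turn 0.125, either way. A call with a gripper value outside its range is refused whole. The fingers move at their own pace and stop on an object; FORCE is the grip in N (left out, the last holds). Time passes only in rows, so rows that do not move let the fingers close. It gives the time, the measured TCP pose, the force, the opening and the grip force at its end, in the units of the state.
- get_state(): the state, without advancing time (a new reading comes with each control period).
- snapshot(name): name is "side" or "top" or "wrist"; returns (picture, depth): 420x560x3 uint8, red, green, blue; 420x560 float32, m along the optical axis (not along the pixel's ray), 0 where there is no reading.
- camera_model(name): a dict with "intrinsics" (3x3 intrinsics, pixels), "view" (4x4, takes a point from world to camera coordinates). Camera axes: x right, y down, z forward; pixel columns grow to the right and rows downward; lengths in m; the calibration is good to about 2 mm. A picture is of the moment at which its call begins: read the wrist's pose just before it. camera_model takes no time and is no camera call; for the wrist camera it gives the pose at the moment of the call.
- r.finish_job(): hands the job in; it is judged then, once.
The state is a dict: "clock": time; "q": joint angles; "qd": joint speeds; "joint_torque": joint torques, N m; "tool_pos": TCP position; "eef_rot": TCP orientation; "contact_force": force on the tool from outside, world axes, zero at the start; "moment": the same for the moment, N m; "opening": opening from 0.0 (shut) to 1.0 (fully open); "finger_force": force on a finger pad.
Only numpy, scipy, OpenCV 4.12 (cv2) and the standard library are available. Lean on these libraries where they do the work, as an engineer would, in place of code of your own. Each camera call takes 0.05 s, during which the arm holds its last target. There are 200 camera calls.

## Working session

There is one attempt and no reset: what is moved stays moved. The work goes in short steps, Python scripts to look and compute and a shell command to move; the robot and the scene stay as the last step left them, time stands still between calls to the robot, and variables do not carry over. Pictures are saved under pics/ and viewed, at most 10 in all, crops included, and the job is handed in when it is done.

```bash
mkdir -p pics; ls
python3 - <<'E'
from plant import get_state, snapshot, camera_model, r
import cv2,numpy as np
s=get_state(); print(s['clock'],s['tool_pos'],s['eef_rot'],s['contact_force'],r.nose_length)
for n in ('top','side'):
    p,d=snapshot(n); cv2.imwrite(f'pics/{n}0.png',p[...,::-1]); np.save(f'pics/{n}0.npy',d)
    m=camera_model(n); print(n,np.round(m['intrinsics'],1).tolist(),np.round(m['view'],3).tolist())
E
```

```text
pics
0.0 [ 0.23373504 -0.57898947  0.24892164] [ 9.81638489e-01  1.90748611e-01 -2.57452998e-04 -8.82019364e-04] [0.31997681 0.4110033  0.06647856] 0.011
top [[392.6, 0.0, 277.7], [0.0, 392.6, 210.0], [0.0, 0.0, 1.0]] [[0.008, -1.0, 0.013, 0.086], [-0.991, -0.009, -0.134, 0.593], [0.135, -0.012, -0.991, 0.841], [0.0, 0.0, 0.0, 1.0]]
side [[432.9, 0.0, 276.0], [0.0, 432.9, 212.2], [0.0, 0.0, 1.0]] [[0.972, -0.234, 0.008, -0.548], [-0.136, -0.593, -0.794, 0.197], [0.19, 0.77, -0.608, 0.992], [0.0, 0.0, 0.0, 1.0]]
```

View pics/top0.png

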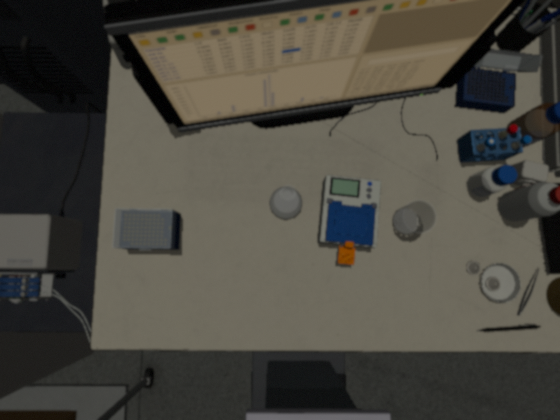

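View pics/side0.png

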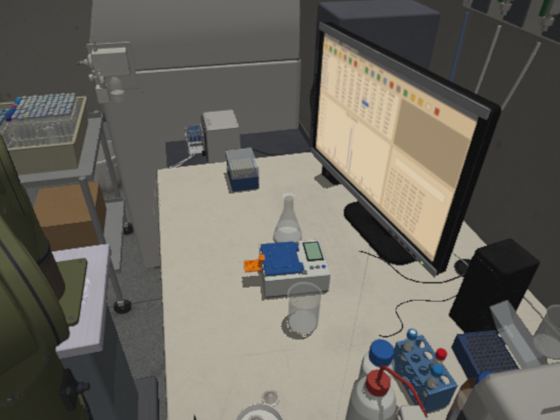

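The top view shows the photometer at about (350,212), with the blue lid at (351,224) and the orange tab at (346,254). The flask is left of it at (286,203) and the beaker right at (407,222). The side view agrees. Next I'll measure the lid and tab.

```bash
cat > h.py <<'E'
import numpy as np, cv2
from plant import camera_model
def ray(n,uv,z):
    m=camera_model(n);K=np.array(m['intrinsics']);V=np.array(m['view'])
    R=V[:3,:3];c=-R.T@V[:3,3];d=R.T@np.linalg.inv(K)@np.array([uv[0],uv[1],1.])
    return c+d*(z-c[2])/d[2]
def pts(n,d,mask):
    m=camera_model(n);K=np.array(m['intrinsics']);V=np.array(m['view'])
    v,u=np.nonzero(mask&(d>0));z=d[v,u]
    P=np.c_[(u-K[0,2])/K[0,0]*z,(v-K[1,2])/K[1,1]*z,z]
    return (P-V[:3,3])@V[:3,:3]
def blue(h): return cv2.inRange(h,(100,150,60),(125,255,255))>0
def orange(h): return cv2.inRange(h,(5,180,120),(20,255,255))>0
E
python3 - <<'E'
from h import *
for n,box in (('top',(310,390,170,275)),('side',(235,335,230,290))):
    p=cv2.imread(f'pics/{n}0.png');d=np.load(f'pics/{n}0.npy');h=cv2.cvtColor(p,cv2.COLOR_BGR2HSV)
    roi=np.zeros(d.shape,bool);roi[box[2]:box[3],box[0]:box[1]]=1
    for nm,f,z in (('lid',blue,.069),('tab',orange,.051)):
        m=f(h)&roi; 
        cs,_=cv2.findContours(m.astype(np.uint8),0,2);c=max(cs,key=cv2.contourArea)
        W=np.array([ray(n,q,z)[:2] for q in c[:,0]]).astype(np.float32)
        rc=cv2.minAreaRect(W*1000);P=pts(n,d,m)
        print(n,nm,m.sum(),rc,'\n',np.round(cv2.boxPoints(rc)).tolist(),'med',np.round(np.median(P,0),4))
    if n=='top':
        w=cv2.inRange(h,(0,0,0),(180,60,255))
p=cv2.imread('pics/top0.png')[170:280,250:440];cv2.imwrite('pics/crop.png',cv2.resize(p,None,fx=4,fy=4,interpolation=2))
# lid axis from the tops of the depth, monitor low clearance
d=np.load('pics/top0.npy');P=pts('top',d,np.ones_like(d,bool))
k=(abs(P[:,1]+.1)<.2)&(P[:,2]>.1)&(P[:,0]>.3);print('tall nearest x',np.round(P[k][np.argsort(P[k][:,0])[:800:100]],3).tolist())
E
```

```text
top lid 1639 ((562.2466430664062, -65.25186157226562), (97.6854019165039, 84.58007049560547), 84.72274780273438) 
 [[516.0, -110.0], [600.0, -118.0], [609.0, -21.0], [525.0, -13.0]] med [ 0.5608 -0.0646  0.0701]
top tab 206 ((491.8213195800781, -58.8426513671875), (31.42456817626953, 31.283212661743164), 83.72781372070312) 
 [[475.0, -73.0], [506.0, -76.0], [509.0, -45.0], [478.0, -42.0]] med [ 0.4948 -0.0589  0.0521]
side lid 1050 ((560.3191528320312, -64.92913818359375), (102.32462310791016, 84.89307403564453), 84.38420867919922) 
 [[513.0, -112.0], [598.0, -120.0], [608.0, -18.0], [523.0, -10.0]] med [ 0.5586 -0.0703  0.0701]
side tab 179 ((497.1068115234375, -48.702606201171875), (50.345008850097656, 44.70081329345703), 76.9754867553711) 
 [[470.0, -68.0], [513.0, -78.0], [525.0, -29.0], [481.0, -19.0]] med [ 0.4945 -0.0584  0.052 ]
tall nearest x [[0.599, 0.08, 0.138], [0.622, 0.064, 0.133], [0.777, 0.095, 0.485], [0.779, 0.079, 0.13], [0.781, 0.07, 0.481], [0.782, 0.068, 0.123], [0.784, 0.071, 0.135], [0.784, 0.097, 0.254]]
```

View pics/crop.png

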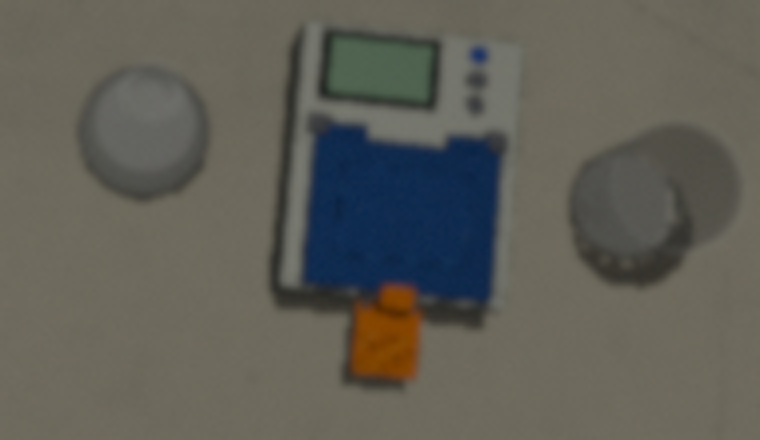

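Yaw is about −0.094 rad and the origin about (0.592, −0.068). The pad press target is therefore about (0.4865, −0.058). I'll align the tool with the photometer, close the fingers and move above the tab.

```bash
python3 -m inch '-1 0 0 0 0 0 0.1185;-1 0 0 0 0 0 0.1185;-1 0 0 0 0 0 0.1185;-1 0 0 0 0 0 0.1185;-1 0.0126 -0.034 0 0 0 0;-1 0.0126 -0.034 0 0 0 0;-1 0.0126 -0.034 0 0 0 0;-1 0.0126 -0.034 0 0 0 0;-1 0.0126 -0.034 0 0 0 0;-1 0.0126 -0.034 0 0 0 0;-1 0.0126 -0.034 0 0 0 0;-1 0.0126 -0.034 0 0 0 0;-1 0.0126 -0.034 0 0 0 0;-1 0.0126 -0.034 0 0 0 0;-1 0.0126 -0.034 0 0 0 0;-1 0.0126 -0.034 0 0 0 0;-1 0.0126 -0.034 0 0 0 0;-1 0.0126 -0.034 0 0 0 0;-1 0.0126 -0.034 0 0 0 0;-1 0.0126 -0.034 0 0 0 0' 10
cat > err.py <<'E'
import sys,numpy as np
from plant import get_state
from scipy.spatial.transform import Rotation as R
s=get_state();o=np.array([.592,-.068,0]);P=R.from_euler('z',-.094)
T=R.from_quat(s['eef_rot'])
t=P.inv().apply(np.array(s['tool_pos'])-o);t[2]-=.011
print('t',round(s['clock'],2),'tip in photometer mm',np.round(t*1000,1),'F',np.round(s['contact_force'],2),'open',s['opening'])
print('rotvec to aligned (tool)',np.round((T.inv()*P*R.from_rotvec([np.pi,0,0])).as_rotvec(),4))
E
python3 err.py
```

```text
clock: 1.77
tool_pos: [0.4841, -0.0541, 0.2495]
eef_rot: [0.999, -0.045, -0.0, 0.0]
contact_force: [0.3, -1.1, -0.0]
opening: 0.006
finger_force: 0.0
t 1.77 tip in photometer mm [-108.8    3.7  238.5] F [ 0.32 -1.05 -0.02] open 0.006375327755167703
rotvec to aligned (tool) [0.0002 0.0006 0.004 ]
```

```bash
python3 -m inch '-1 0.003 0.0037 0.03 0 0 0;-1 0 0 0.03 0 0 0;-1 0 0 0.03 0 0 0;-1 0 0 0.03 0 0 0;-1 0 0 0.03 0 0 0;-1 0 0 0.018 0 0 0;-1 0 0 0 0 0 0;-1 0 0 0 0 0 0' >/dev/null; python3 err.py
python3 - <<'E'
from plant import snapshot
import cv2
p,d=snapshot('side');a=cv2.resize(p[180:310,200:350,::-1],None,fx=4,fy=4,interpolation=2);cv2.imwrite('pics/s1.png',a)
E
```

```text
t 2.43 tip in photometer mm [-106.5   -1.8   70.1] F [-0.22 -0.62  1.15] open 0.005408397042484405
rotvec to aligned (tool) [0.0002 0.0023 0.0039]
```

View pics/s1.png

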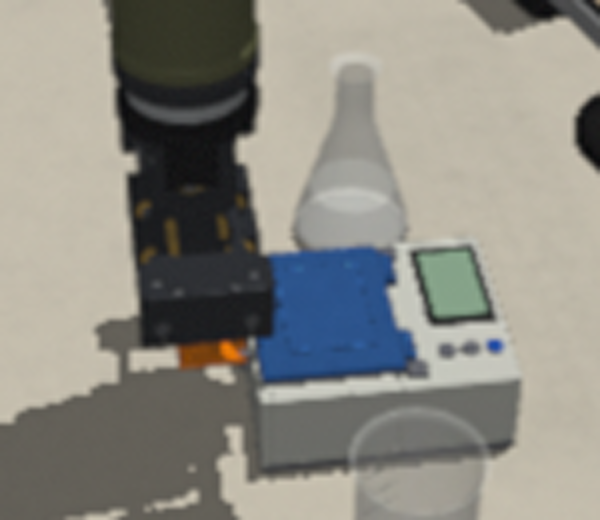

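The gripper stands over the orange tab at about (210,350) in the crop, with the lid still shut. I'll press slowly.

```bash
python3 -m inch '-1 0 0 0.006 0 0 0;-1 0 0 0.006 0 0 0;-1 0 0 0.004 0 0 0;-1 0 0 0.003 0 0 0;-1 0 0 0.002 0 0 0;-1 0 0 0.002 0 0 0;-1 0 0 0.002 0 0 0;-1 0 0 0.002 0 0 0;-1 0 0 0.001 0 0 0;-1 0 0 0 0 0 0;-1 0 0 0 0 0 0' >/dev/null; python3 err.py
python3 - <<'E'
from h import *
from plant import snapshot
p,d=snapshot('side');m=blue(cv2.cvtColor(p,cv2.COLOR_RGB2HSV));m[:230]=0;m[290:]=0;m[:,:235]=0;m[:,335:]=0
P=pts('side',d,m);print(m.sum(),np.round(np.percentile(P[:,2],[2,50,98]),3))
E
```

```text
t 3.4 tip in photometer mm [-106.    -1.8   43.8] F [-3.3   0.77 15.8 ] open 0.005543240911038847
rotvec to aligned (tool) [ 0.0001 -0.0005  0.0038]
772 [0.072 0.098 0.12 ]
```

The lid has sprung up, with its front edge at about z 0.12. I'll let go of the tab, rise clear and check.

```bash
python3 -m inch '-1 -0.001 0 -0.005 0 0 0;-1 -0.002 0 -0.008 0 0 0;-1 -0.003 -0.0018 -0.012 0 0 0;-1 0 0 -0.015 0 0 0;-1 0 0 -0.012 0 0 0;-1 0 0 0 0 0 0;-1 0 0 0 0 0 0;-1 0 0 0 0 0 0;-1 0 0 0 0 0 0;-1 0 0 0 0 0 0' >/dev/null; python3 err.py
python3 - <<'E'
from h import *
from plant import snapshot
from scipy.spatial.transform import Rotation as R
p,d=snapshot('side');m=blue(cv2.cvtColor(p,cv2.COLOR_RGB2HSV));m[:200]=0;m[290:]=0;m[:,:235]=0;m[:,335:]=0
P=pts('side',d,m);Q=R.from_euler('z',.094).apply(P-[.592,-.068,0])*1000
print(m.sum(),np.round(np.percentile(Q,[2,50,98],axis=0),1));k=abs(Q[:,1])<45;print('angle',-np.arctan(np.polyfit(Q[k,0],Q[k,2],1)[0]))
cv2.imwrite('pics/s2.png',cv2.resize(p[180:310,200:350,::-1],None,fx=4,fy=4,interpolation=2))
E
```

```text
t 4.28 tip in photometer mm [-112.2   -0.    94. ] F [-0.4   0.28 -0.26] open 0.004712120838664911
rotvec to aligned (tool) [0.0001 0.0013 0.0038]
773 [[-55.6 -49.5  70. ]
 [-24.6  -7.3  97.9]
 [  9.1  47.2 119.6]]
angle 0.6198442659827285
```

View pics/s2.png

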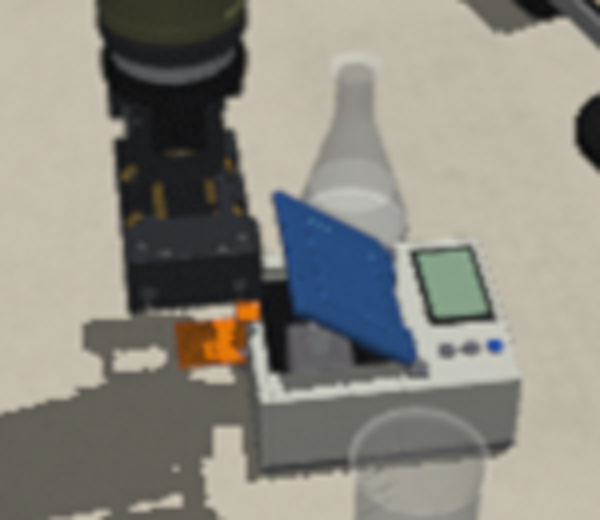

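The lid rests at about 0.62 rad, with its top-left corner at (275,195) in the crop. The tab has sprung back, and the fingers hang in front, above the hook. I'll push the edge back.

```bash
python3 -m inch '-1 0.01 0 0 0 0 0;-1 0.014 0 0 0 0 0;-1 0.012 0 0 0 0 0;-1 0.008 0 0 0 0 0;-1 0.005 0 -0.001 0 0 0;-1 0.005 0 -0.001 0 0 0;-1 0.005 0 -0.002 0 0 0;-1 0.005 0 -0.002 0 0 0;-1 0.005 0 -0.002 0 0 0;-1 0.005 0 -0.002 0 0 0;-1 0.005 0 -0.002 0 0 0;-1 0.005 0 -0.002 0 0 0;-1 0.005 0 -0.002 0 0 0;-1 0.005 0 -0.002 0 0 0;-1 0.005 0 -0.002 0 0 0;-1 0 0 0 0 0 0' >/dev/null; python3 err.py
cat > lid.py <<'E'
from h import *
from plant import snapshot
import sys
from scipy.spatial.transform import Rotation as R
p,d=snapshot('side');m=blue(cv2.cvtColor(p,cv2.COLOR_RGB2HSV));m[:170]=0;m[290:]=0;m[:,:235]=0;m[:,335:]=0
P=pts('side',d,m);Q=R.from_euler('z',.094).apply(P-[.592,-.068,0])*1000
print(m.sum(),np.round(np.percentile(Q,[2,50,98],axis=0),1))
v=np.linalg.svd(Q[:,[0,2]]-np.median(Q[:,[0,2]],0),full_matrices=False)[2][0];v*=np.sign(v[1]);print('angle',np.arctan2(v[1],-v[0]))
cv2.imwrite(sys.argv[1],cv2.resize(p[180:310,200:350,::-1],None,fx=4,fy=4,interpolation=2))
E
python3 lid.py pics/s3.png
```

```text
t 5.67 tip in photometer mm [-10.7   0.4 115.1] F [ 0.21 -0.52 -0.21] open 0.0042394082990585245
rotvec to aligned (tool) [-0.0001 -0.003   0.0038]
61 [[ -0.3 -52.2  62.3]
 [  5.1 -49.4 112.5]
 [ 60.7 -34.5 147. ]]
angle 1.1845535700432495
```

View pics/s3.png

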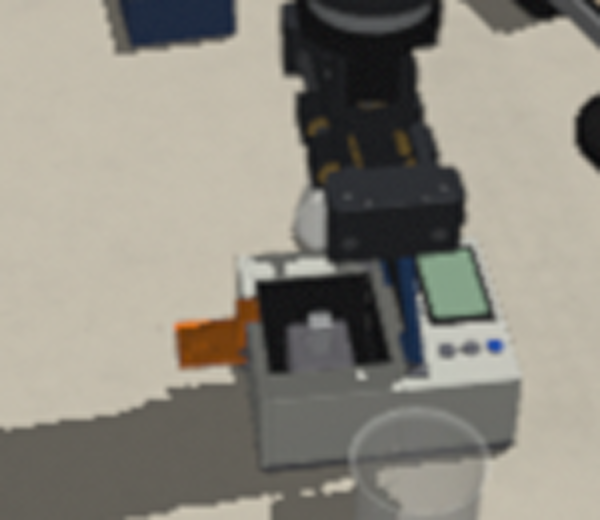

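The lid is nearly upright at about (405,310) in the crop and still in front of the fingers. I'll keep pushing slowly to its stop.

```bash
python3 -m inch '-1 0.003 0 0 0 0 0;-1 0.003 0 0 0 0 0;-1 0.003 0 0 0 0 0;-1 0.003 0 0 0 0 0;-1 0.003 0 0 0 0 0;-1 0.003 0 0 0 0 0;-1 0.003 0 0 0 0 0;-1 0.002 0 0 0 0 0;-1 0.002 0 0 0 0 0;-1 0.0015 0 0 0 0 0;-1 0 0 0 0 0 0;-1 0 0 0 0 0 0;-1 0 0 0 0 0 0;-1 0 0 0 0 0 0' >/dev/null; python3 err.py;python3 lid.py pics/s4.png
```

```text
t 6.88 tip in photometer mm [ 13.5   0.5 114.7] F [-0.3  -0.99 -0.5 ] open 0.0061892266884517304
rotvec to aligned (tool) [0.     0.0003 0.0038]
126 [[  9.9 -52.1  62.5]
 [ 19.7 -47.1 101.8]
 [ 59.   29.6 144.3]]
angle 1.7298668604471272
```

Force is near zero and the lid angle is past 1.7. I'll withdraw and look.

```bash
python3 -m inch '-1 -0.005 0 0 0 0 0;-1 -0.01 0 0 0 0 0;-1 -0.02 0 0 0 0 0;-1 -0.025 0 -0.005 0 0 0;-1 -0.025 0 -0.01 0 0 0;-1 -0.025 0 -0.02 0 0 0;-1 -0.025 0 -0.02 0 0 0;-1 -0.02 0 -0.02 0 0 0;-1 0 0 -0.02 0 0 0;-1 0 0 0 0 0 0;-1 0 0 0 0 0 0;-1 0 0 0 0 0 0;-1 0 0 0 0 0 0;-1 0 0 0 0 0 0;-1 0 0 0 0 0 0;-1 0 0 0 0 0 0' >/dev/null; python3 err.py;python3 lid.py pics/s5.png
```

```text
t 8.27 tip in photometer mm [-1.414e+02 -1.000e-01  2.091e+02] F [ 0.4  -0.63 -0.02] open 0.004967682137114872
rotvec to aligned (tool) [0.0001 0.0011 0.0038]
228 [[ 10.  -51.8  65.3]
 [ 25.8 -38.7 128.5]
 [ 33.8  39.5 148.4]]
angle 1.774248576882501
```

View pics/s5.png

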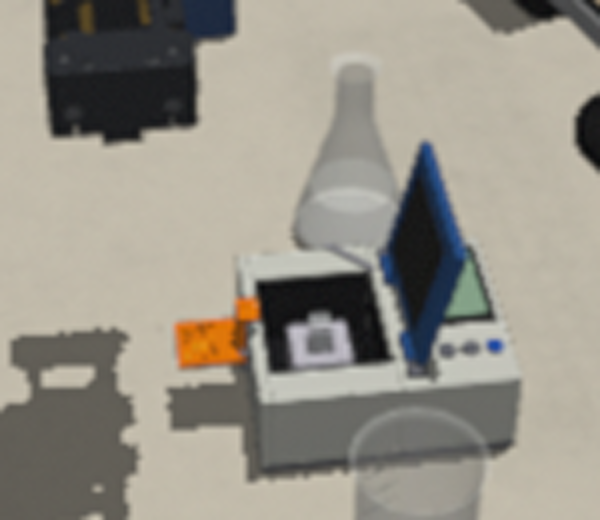

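The lid leans back past upright on its stop, from (425,145) to (420,365) in the crop, measured at about 1.77 rad. The cuvette is still in its holder at (320,335), the flask and beaker haven't moved, and the gripper is clear.

```bash
python3 -c "
from plant import r
print(r.finish_job())"
```

```text
the job is handed in; nothing more can be done
None
```

The photometer's compartment is open and the job is handed in: I pressed the release tab, the lid sprang up, and I pushed it back until it stayed on its stop (about 1.77 rad measured against 1.8), with the cuvette, beaker and flask seen still in place and the tip box never approached.

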